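# Clamp the setting cylinder in the V cradle

### The arm

A 6-joint arm with a two-finger parallel gripper is mounted at the origin on a cart in front of the work surface, level with it; the furniture and walls round the work are solid. World frame = base frame: x ahead of the robot, y to its left, z up, the work surface at z = 0. Lengths are in m, angles in rad, forces in N, time in s.
With the tool pointing down it reaches from about 0.25 to 0.725 m from the base axis. Payload 4 kg.
Tool frame: the origin (TCP) lies midway between the tips of the shut fingers; the grasp point (between the pads) lies 19 mm behind it (ctrl.grip_depth is the distance from the TCP to the grasp point, in m); z points along the fingers, y is the line along which they close (so a half turn about z gives the same grasp; the last joint's range is limited). The gripper opens to 85 mm and grips with 20 to 120 N. Pads are 22 mm wide; open, the fingers measure 114 mm over their backs; the gripper's body (76 mm by 85 mm) begins 54 mm behind the grasp point. The pads swing forward as they close: fully open they stand 13 mm farther back than shut.
Start: joints at [1.231, 0.241, 0.005, 1.335, 0, 1.571], TCP at [0.167, 0.471, 0.231] pointing down, gripper open.
Joint ranges: [-2.72, 2.72], [-1.05, 1.87], [-1.09, 1.28], [-1.99, 2.15], [-1.42, 1.44], [-3.14, 3.14]. Speed limits (rad/s): [2.79, 2.79, 3.14, 3.14, 3.14, 3.14].

### API

Orientations are given as a rotation vector (axis times angle).
In Python, from cell import ctrl gives the robot as it stands. The module is installed in compiled form; this text tells all that it offers. Calls block until the motion is done:
- ctrl.move_ptp(position, orientation): joint-space move of the TCP to a pose.
- ctrl.servo_line(position, frame=None, rate=0.15, f_stop=None): straight line of the TCP; frame=None keeps the orientation; rate is the mean speed in m/s. With f_stop (N) it stops when the force on the tool has changed by that much, and returns True; else False.
- ctrl.move_joints(angles): joint-space move.
- ctrl.move_gripper(opening): finger opening in m; the grip force is fixed at half the most; returns when the fingers have stopped.
- ctrl.sleep(seconds).
- ctrl.solve_ik(position, orientation): joint angles nearest the present ones, or None.
- ctrl.read_state(): the state.
- ctrl.camera(name): name is "side" or "top" or "wrist"; returns a dict with "frame" (420x560x3 uint8, blue, green, red), "K" (3x3 intrinsics, pixels), "rvec" (rotation vector, rad) and "tvec" (3), from world to camera coordinates, as OpenCV has them; the wrist camera has in their place "tool_from_camera" (4x4, takes a point from camera to tool coordinates, whose origin is the TCP and whose axes are the flange's). Camera axes: x right, y down, z forward; pixel columns grow to the right and rows downward; lengths in m; the calibration is good to about 2 mm. A picture is of the moment at which its call begins: read the wrist's pose just before it. There is no depth.
A pose or a line that the arm cannot do raises ctrl.PlanningError and nothing moves.
- ctrl.finish_job(): hands the job in; it is judged then, once.
Trained networks look in a picture, given as the dict that the camera call returned (one of the last four; its "shot" number tells which), for a name from the list of things; names that differ only in an ending like _2 or _b are one class to them, and where a whole thing is asked for, a point or a joint stands for the part that bears it (a point fixed in the world has none). Each returns a list of dicts, best first, with "confidence" (0 to 1); they miss things now and then, are a little off and sometimes report something else, mostly with a low value. They report only what shows in the picture. A call takes as long as a camera call. They do not tell look-alikes from the thing itself.
- ctrl.spot_in(picture, query): "bbox" ([left, top, width, height] in pixels, round what is visible of it).
- ctrl.tip_of(picture, query): "at" ([column, row] in pixels: a listed point, or the origin of a listed thing).
The state is a dict: "clock": time; "q": joint angles; "dq": joint speeds; "tau": joint torques, N m; "tcp_pos": TCP position; "tool_rot": TCP orientation; "ft_force": force on the tool from outside, world axes, zero at the start; "moment": the same for the moment, N m; "grip_width": finger opening in m; "grasp_force": force on a finger pad.
Only numpy, scipy, OpenCV 4.12 (cv2) and the standard library are available. Lean on these libraries where they do the work, as an engineer would, in place of code of your own. Each camera call takes 0.05 s, during which the arm holds its last target. There are 200 camera calls.

### The job

Lay the setting cylinder that stands on the bench in the two V rests of the inspection fixture, setting it down gently, and then push the toggle clamp's handle right over until it locks and holds the cylinder hard against the end stop. Feel for the handle's stop and do not force it, and leave the oil bottle and the angle bracket where they are.

Things in the scene. Friction and masses are not known exactly. Their poses are not given: they have to be found in the camera images.
- cylinder_mid (a point): centre (half-way up) of the loose setting cylinder, which starts standing on the bench, cap up: ground steel, 123 mm long in all, 39 mm in diameter, with a black plastic cap of 41.6 mm diameter on the top 23 mm; 0.55 to 0.9 kg. z runs along the cylinder to the cap; its two ends are 61.5 mm along +z (cap) and -z (foot).
- cradle_mid (a point): where the cylinder's centre lies when it is home in the fixture, 66 mm above the bench; it may lie either way round. y runs level along the fixture and the lying cylinder, from the end stop towards the toggle clamp; z is up. The base plate is 100 mm wide, 362 mm long, 12 mm thick, so its top is 54 mm below this point.
- v_rest (a point): notch of the V rest nearer the clamp, on the cylinder's axis, 33 mm along +y from cradle_mid; its twin is 33 mm along -y. Both are 90 degree V's, 8 mm thick and 64 mm wide, with tops 4 mm below the axis: fingers can straddle the lying cylinder in the free 58 mm between them. Axes as cradle_mid.
- stop_face (a point): middle of the end stop's face at the height of the cylinder's axis, 61.5 mm along -y from cradle_mid. The stop is a steel plate 46 mm wide whose top is 3 mm below the axis, and nothing stands beyond it, so a tilted gripper may lean over it. A cylinder laid up to 10 mm short of the stop is pushed home by the clamp. Axes as cradle_mid.
- clamp_pivot (a point): pivot of the toggle clamp's handle, 214.5 mm along +y from cradle_mid and 8 mm lower, between two steel cheeks (tops 70 mm above the bench); the handle swings in the y-z plane. It is a steel lever with a black round grip, 18 mm in diameter, from 43 to 118 mm from the pivot. Axes as cradle_mid.
- handle_locked (a point): point on the locked grip's centre line, 95 mm from the pivot, for a lever set in the middle: 10 degrees above level +y. The lever sits on a serrated hub and is set up to 11.5 degrees higher or lower each time (at this point up to 19 mm), which is not reported; nor is its angle. It starts open, 71 to 91 degrees above +y (plus that setting); push it over to +y and down onto its rigid stop.
- pad_open (a point): the clamp's sprung rubber pad (19 mm across, 8 N/mm, at the pivot's height) has its face here with the clamp fully open, 25 mm clear of a cylinder that is home (13 mm at the least open start). The pad resists the last 34 degrees of the throw, most half-way (5 N at the grip), until dead centre 2.5 degrees before the stop; let go sooner, it springs back. Locked, it presses with about 42 N.
- fixture: the inspection fixture, screwed to the bench, with all it carries (V rests, end stop, toggle clamp and handle); origin on the bench, 58.5 mm along +y from below cradle_mid, same axes
- end_stop: the end stop, part of the fixture; origin and axes as fixture
- setting_cylinder: the setting cylinder again; origin at the centre of its foot, z towards the cap
- oil_dropper: bystander: small brown oil bottle with a black dropper top, 34 mm wide, 102 mm tall, standing behind the fixture; origin at its foot
- bracket: bystander: milled steel angle bracket, 40x50x36 mm, at the front right of the bench; origin at the centre of its underside
Not all that is in view belongs to the job. What is shaped like the setting_cylinder but yellow is not meant.

How it is judged:
On the way, in this order (a step that is already met when the one before it is completed fails the run):
1. the cylinder lies in both V rests, released and not yet clamped, at most 20 mm short of the end stop (x of cylinder_mid in the frame of cradle_mid between -0.003 and 0.003 m and z of cylinder_mid in the frame of cradle_mid between -0.003 and 0.004 m and angle between the z axis of cylinder_mid and the y axis of cradle_mid, either way round below 0.04 rad and y of cylinder_mid in the frame of cradle_mid between -0.003 and 0.02 m and contact force between the fingers and setting_cylinder below 0.1 N and contact force between setting_cylinder and end_stop below 10 N), for 0.2 s.
2. the clamp presses the cylinder against the end stop (x of cylinder_mid in the frame of cradle_mid between -0.003 and 0.003 m and z of cylinder_mid in the frame of cradle_mid between -0.003 and 0.004 m and angle between the z axis of cylinder_mid and the y axis of cradle_mid, either way round below 0.04 rad and y of cylinder_mid in the frame of cradle_mid between -0.003 and 0.003 m and contact force between setting_cylinder and end_stop above 25 N and contact force between the fingers and setting_cylinder below 0.1 N), for 0.2 s.
At the end, for the whole second after the job is handed in: The cylinder lies at rest and released in both V rests (within 3 mm sideways and along the fixture, 4 mm in height and 0.04 rad of home), and the locked clamp keeps pressing it against the end stop with more than 25 N (all of step 2 and linear speed of setting_cylinder below 0.02 m/s); the robot touches nothing.
It fails at once if the fixture or its clamp handle is forced (the fingers press on it with more than 35 N) (contact force between the fingers and fixture above 35 N).
It fails at once if the cylinder hits the fixture hard, as when dropped in (more than 150 N) (contact force between setting_cylinder and fixture above 150 N).
It fails at once if the oil bottle or the bracket is moved by more than 30 mm or the bottle falls (distance of any of oil_dropper, bracket from where it was at the start of the episode above 0.03 m or angle between oil_dropper's own z axis and vertical above 0.5 rad).
It also fails if it takes over 54 s, if anything falls off the work surface, if the arm or the gripper's body presses on something with over 40 N, if the wrist force passes 120 N, or if a joint passes its speed limit or range.

## Working session

There is one attempt and no reset: what is moved stays moved. The work goes in short steps, each a Python script; the robot and the scene stay as the last script left them, time stands still between calls to the robot, and variables do not carry over. Pictures are saved under pics/ and viewed, at most 12 in all, crops included, and the job is handed in when it is done.

```bash
mkdir -p pics; cat > h.py <<'E'
from cell import ctrl
import numpy as np, cv2
from scipy.spatial.transform import Rotation as R
def ray(pic,px,st=None):
    K=pic["K"]; u=cv2.undistortPoints(np.array([[px]],float),K,None)[0,0]; d=np.array([u[0],u[1],1.])
    if "rvec" in pic:
        M=cv2.Rodrigues(np.array(pic["rvec"],float))[0]; t=np.array(pic["tvec"],float).ravel()
        return -M.T@t, M.T@d
    T=np.array(pic["tool_from_camera"]); Rt=R.from_rotvec(st["tool_rot"]).as_matrix()
    return Rt@T[:3,3]+np.array(st["tcp_pos"]), Rt@T[:3,:3]@d
def onz(pic,px,z,st=None):
    o,d=ray(pic,px,st); return o+d*(z-o[2])/d[2]
def tri(rays):
    A=0;b=0
    for o,d in rays:
        d=d/np.linalg.norm(d); P=np.eye(3)-np.outer(d,d); A=A+P; b=b+P@o
    x=np.linalg.solve(A,b); return x,[np.linalg.norm((np.eye(3)-np.outer(d,d)/(d@d))@(x-o)) for o,d in rays]
def proj(pic,X,st=None):
    if "rvec" in pic: return cv2.projectPoints(np.array([X],float),np.array(pic["rvec"],float),np.array(pic["tvec"],float),pic["K"],None)[0][0,0]
E
python3 - <<'E'
from h import *
np.set_printoptions(precision=4,suppress=True)
P={n:ctrl.camera(n) for n in("side","top")}
for n,p in P.items(): cv2.imwrite(f"pics/{n}0.png",p["frame"])
for q in["cylinder_mid","cradle_mid","v_rest","stop_face","clamp_pivot","handle_locked","pad_open","oil_dropper","bracket","setting_cylinder","fixture"]:
    for n in P:
        for r in ctrl.tip_of(P[n],q)[:3]: print(q,n,np.round(r["at"],1),round(r["confidence"],2))
for n in P: print(n, [(r["bbox"],r["confidence"]) for r in ctrl.spot_in(P[n],"setting_cylinder")])
print(ctrl.read_state()["clock"])
E
```

```text
cylinder_mid side [238.  187.2] 0.9
cylinder_mid side [232.8 195.1] 0.78
cylinder_mid side [274.4 184.8] 0.63
cylinder_mid top [403.7 220.7] 0.98
cylinder_mid top [407.8 173.9] 0.96
cylinder_mid top [373.2 171.6] 0.85
cradle_mid side [269.3 223.6] 0.63
cradle_mid top [270.9 212.3] 0.89
v_rest side [275.8 227.8] 0.73
v_rest top [256.3 214.6] 0.7
stop_face side [260.4 213.4] 0.62
stop_face top [295.5 198.7] 0.68
clamp_pivot side [313.9 267.1] 0.77
clamp_pivot top [180.2 250.3] 0.63
clamp_pivot top [399.  222.3] 0.38
handle_locked side [341.8 277.1] 0.96
pad_open side [281.4 240.8] 0.94
pad_open top [235.1 231. ] 0.96
oil_dropper top [223.9 151.9] 0.51
oil_dropper top [401.2 218.8] 0.47
bracket side [334.8 208. ] 0.6
bracket top [235.2 231. ] 0.63
bracket top [400.7 296.2] 0.6
setting_cylinder side [276.8 206.9] 0.94
setting_cylinder side [240.2 207.9] 0.9
setting_cylinder side [232.6 214.9] 0.63
setting_cylinder top [368.2 175.6] 0.75
setting_cylinder top [397.9 223.4] 0.65
setting_cylinder top [398.4 182.3] 0.6
fixture side [278.8 259.6] 0.93
fixture top [249.5 224.1] 0.81
side [([270.6, 165.1, 12.1, 46.4], 0.67), ([232.6, 160.0, 13.8, 46.6], 0.6), ([226.0, 168.9, 17.6, 48.5], 0.56)]
top [([392.1, 159.1, 35.4, 29.6], 0.82), ([392.2, 203.6, 32.7, 27.1], 0.76), ([360.1, 150.3, 28.2, 34.4], 0.72)]
1.3
```

View pictures.

View pics/side0.png

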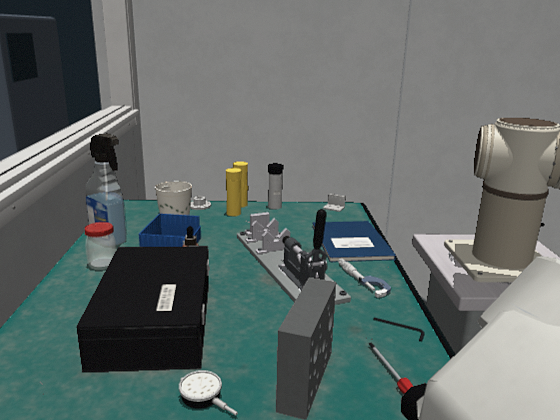

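View pics/top0.png

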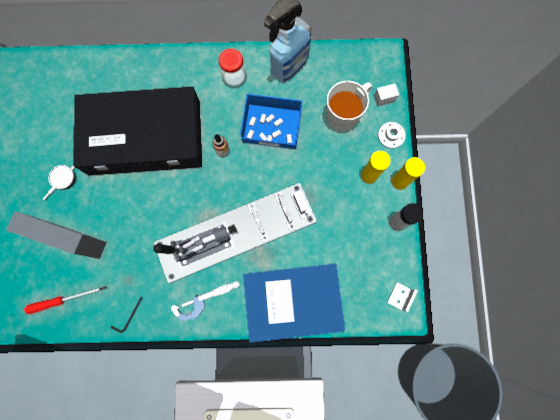

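```bash
python3 - <<'E'
import cv2,numpy as np
a=cv2.imread("pics/side0.png")[140:240,200:310];b=cv2.imread("pics/top0.png")[135:245,340:450]
cv2.imwrite("pics/crop0.png",np.hstack([cv2.resize(a,(390,400),interpolation=2),cv2.resize(b,(400,400),interpolation=2)]))
from h import *
np.set_printoptions(precision=4,suppress=True)
S=ctrl.camera("side");T=ctrl.camera("top")
for q,s,t in[("cyl",(238,187.2),(403.7,220.7)),("cyl",(238,187.2),(407.8,173.9)),("cyl",(238,187.2),(373.2,171.6)),("cyl",(232.8,195.1),(403.7,220.7)),("cyl",(232.8,195.1),(407.8,173.9)),("cyl",(232.8,195.1),(373.2,171.6)),("cyl",(274.4,184.8),(403.7,220.7)),("cyl",(274.4,184.8),(407.8,173.9)),("cyl",(274.4,184.8),(373.2,171.6)),
("cradle",(269.3,223.6),(270.9,212.3)),("vrest",(275.8,227.8),(256.3,214.6)),("stop",(260.4,213.4),(295.5,198.7)),("pivot",(313.9,267.1),(180.2,250.3)),("pad",(281.4,240.8),(235.1,231)),("fixt",(278.8,259.6),(249.5,224.1))]:
    x,e=tri([ray(S,s),ray(T,t)]);print(q,s,t,x,round(e[0]*1e3,1))
print(onz(T,(223.9,151.9),0),onz(T,(400.7,296.2),0), ray(S,(0,0))[0],ray(T,(0,0))[0])
E
```

```text
cyl (238, 187.2) (403.7, 220.7) [ 0.5381 -0.3489  0.0483] 53.1
cyl (238, 187.2) (407.8, 173.9) [ 0.59   -0.3621  0.0527] 1.1
cyl (238, 187.2) (373.2, 171.6) [ 0.5881 -0.2794  0.0789] 0.6
cyl (232.8, 195.1) (403.7, 220.7) [ 0.5478 -0.3562  0.022 ] 58.5
cyl (232.8, 195.1) (407.8, 173.9) [ 0.6016 -0.371   0.0252] 4.9
cyl (232.8, 195.1) (373.2, 171.6) [ 0.5989 -0.2854  0.0538] 3.0
cyl (274.4, 184.8) (403.7, 220.7) [ 0.4854 -0.3411  0.0668] 4.2
cyl (274.4, 184.8) (407.8, 173.9) [ 0.5332 -0.3428  0.0827] 46.1
cyl (274.4, 184.8) (373.2, 171.6) [ 0.5348 -0.2649  0.1058] 44.8
cradle (269.3, 223.6) (270.9, 212.3) [ 0.5079 -0.0555  0.0637] 0.9
vrest (275.8, 227.8) (256.3, 214.6) [ 0.4986 -0.0236  0.0675] 3.4
stop (260.4, 213.4) (295.5, 198.7) [ 0.5316 -0.1092  0.069 ] 3.1
pivot (313.9, 267.1) (180.2, 250.3) [0.4294 0.142  0.0547] 0.7
pad (281.4, 240.8) (235.1, 231) [0.4771 0.0226 0.0547] 7.8
fixt (278.8, 259.6) (249.5, 224.1) [ 0.4903 -0.0039  0.0006] 2.3
[0.6686 0.0554 0.    ] [ 0.3218 -0.3397  0.    ] [0.535  0.9847 0.4706] [ 0.3315 -0.0767  0.9831]
```

View pics/crop0.png

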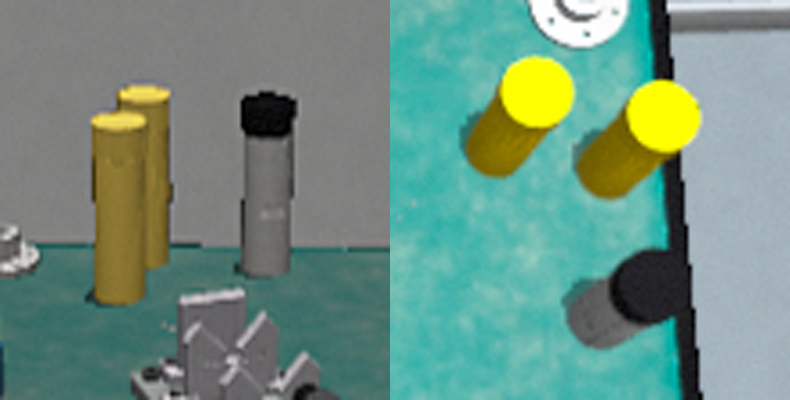

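Candidates: the two yellow cylinders at side (233,193) and (241,185), top (373,168) and (407,175), are decoys. The grey steel one with the black cap at side (275,186), top (405,218) fits the description, and the crop confirms it.

```bash
cat >> h.py <<'E'
def stand_rot(phi,al,s):   # tool z heading phi, al below horizontal; s=+-1 half turn
    z=np.array([np.cos(phi)*np.cos(al),np.sin(phi)*np.cos(al),-np.sin(al)]); y=s*np.array([-np.sin(phi),np.cos(phi),0])
    return np.column_stack([np.cross(y,z),y,z])
def lie_rot(Rs,phi,xf,yf):  # cap to stop
    up=np.array([0,0,1.]);h=np.array([np.cos(phi),np.sin(phi),0])
    return np.column_stack([-up,xf,-yf])@np.column_stack([h,np.cross(up,h),up]).T@Rs
def rv(M): return R.from_matrix(M).as_rotvec()
E
cat > fit.py <<'E'
from h import *
from scipy.optimize import least_squares
np.set_printoptions(precision=4,suppress=True)
L={"cradle_mid":(0,0,.066),"v_rest":(0,.033,.066),"stop_face":(0,-.0615,.066),"clamp_pivot":(0,.2145,.058),"fixture":(0,.0585,0),"handle_locked":(0,.2145+.095*np.cos(.1745),.058+.095*np.sin(.1745))}
def world(p,l): c,s=np.cos(p[2]),np.sin(p[2]); return np.array([p[0]+c*l[0]-s*l[1],p[1]+s*l[0]+c*l[1],l[2]])
E
python3 - <<'E'
from fit import *
S=ctrl.camera("side");T=ctrl.camera("top")
obs=[]
for n in("side","top"):
  for k in range(2):
    P=ctrl.camera(n)
    for q in L:
        r=ctrl.tip_of(P,q)
        if r and r[0]["confidence"]>.5: obs.append((P,q,np.array(r[0]["at"]),n))
f=lambda p:np.concatenate([proj(P,world(p,L[q]))-a for P,q,a,n in obs])
r=least_squares(f,[.508,-.055,.386],loss="soft_l1",f_scale=2)
print(r.x); 
for (P,q,a,n),e in zip(obs,f(r.x).reshape(-1,2)): print(q,n,e)
c=tri([ray(S,(274.4,184.8)),ray(T,(403.7,220.7))])[0]
print(c,onz(T,(403.7,220.7),.0615),onz(S,(274.4,184.8),.0615), ctrl.grip_depth)
W=ctrl.camera("wrist");print(np.array(W["tool_from_camera"]),W["K"][0])
yw=r.x[2];xf=np.array([np.cos(yw),np.sin(yw),0]);yf=np.array([-np.sin(yw),np.cos(yw),0])
cy=np.array([.485,-.341,.0615]);cr=np.array([r.x[0],r.x[1],.066])
gd=ctrl.grip_depth
for al in np.radians([0,15,25,35]):
  for dphi in np.radians([-60,-35,-10]):
    for s in(1,-1):
      Rs=stand_rot(dphi,al,s);Rl=lie_rot(Rs,dphi,xf,yf)
      g=-.006
      ps=cy+[0,0,g]+gd*Rs[:,2]
      pl=cr-g*yf+gd*Rl[:,2]
      js=ctrl.solve_ik(ps,rv(Rs));jb=ctrl.solve_ik(ps-.12*Rs[:,2],rv(Rs))
      jl=ctrl.solve_ik(pl,rv(Rl));ju=ctrl.solve_ik(pl+[0,0,.12],rv(Rl))
      print(np.degrees([al,dphi]),s,*[None if j is None else np.round(j,2) for j in(jb,js,ju,jl)])
E
```

```text
[ 0.5073 -0.0579  0.3561]
cradle_mid side [-0.0486  1.6683]
stop_face side [0.1215 2.2748]
clamp_pivot side [-0.1964  3.3051]
fixture side [ 1.4643 -1.5945]
v_rest side [ 0.7089 -2.0415]
stop_face side [-16.7785 -15.1252]
clamp_pivot side [-0.4964 -0.5949]
fixture side [-2.8357  1.8055]
handle_locked side [61.8613 53.8052]
v_rest top [-2.1284  0.5172]
stop_face top [1.413  1.2258]
fixture top [-0.5227 -2.3272]
cradle_mid top [2.2896 3.244 ]
v_rest top [0.3716 0.1172]
stop_face top [ 1.213  -0.1742]
clamp_pivot top [-1.132  -0.9769]
fixture top [ 0.8773 -1.6272]
[ 0.4854 -0.3411  0.0668] [ 0.482  -0.342   0.0615] [ 0.4888 -0.3615  0.0615] 0.0187
[[-0.001  -0.9574 -0.2887  0.074 ]
 [ 1.     -0.0008 -0.0006 -0.0004]
 [ 0.0003 -0.2887  0.9574 -0.1435]
 [ 0.      0.      0.      1.    ]] [366.8287   0.     284.8371]
[  0. -60.] 1 None None [-0.1   0.29 -0.09  1.18  0.    1.11] [-0.1   0.41 -0.27  0.89  0.    1.11]
[  0. -60.] -1 None None [-0.1   0.29 -0.09  1.18  0.   -2.03] [-0.1   0.41 -0.27  0.89  0.   -2.03]
[  0. -35.] 1 None None [-0.1   0.29 -0.09  1.18  0.    1.11] [-0.1   0.41 -
[... 2094 characters left out ...]
-0.88 -0.66 -0.55 -2.7 ] [-0.35  0.59  0.21  1.61  0.45 -2.38] [-0.35  0.71  0.07  1.37  0.45 -2.38]
[ 35. -35.] 1 None [-0.61  0.53 -0.99 -0.91  0.   -0.  ] [-0.35  0.59  0.21  1.61  0.45  0.77] [-0.35  0.71  0.07  1.37  0.45  0.77]
[ 35. -35.] -1 None [-0.61  0.53 -0.99 -0.91  0.    3.14] [-0.35  0.59  0.21  1.61  0.45 -2.38] [-0.35  0.71  0.07  1.37  0.45 -2.38]
[ 35. -10.] 1 [-1.06  0.21 -0.98 -0.35  0.69 -0.61] [-0.87  0.51 -0.88 -0.65  0.55 -0.44] [-0.35  0.59  0.21  1.61  0.45  0.77] [-0.35  0.71  0.07  1.37  0.45  0.77]
[ 35. -10.] -1 [-1.06  0.21 -0.98 -0.35  0.69  2.53] [-0.87  0.51 -0.88 -0.65  0.55  2.7 ] [-0.35  0.59  0.21  1.61  0.45 -2.38] [-0.35  0.71  0.07  1.37  0.45 -2.38]
```

```bash
python3 - <<'E'
from fit import *
V=stand_rot(-.35,np.pi/2,-1)
print(np.round(ctrl.solve_ik([.40,0,.33],rv(V)),2))
ctrl.move_ptp([.40,0,.33],rv(V))
st=ctrl.read_state();print(st["clock"],st["tcp_pos"],st["q"])
P=ctrl.camera("wrist");cv2.imwrite("pics/w1.png",P["frame"])
Tc=np.array(P["tool_from_camera"]);Rt=R.from_rotvec(st["tool_rot"]).as_matrix()
Rc=(Rt@Tc[:3,:3]).T;o=Rt@Tc[:3,3]+st["tcp_pos"]
P["rvec"]=cv2.Rodrigues(Rc)[0];P["tvec"]=-Rc@o
np.save("/tmp/w1.npy",{"K":P["K"],"rvec":P["rvec"],"tvec":P["tvec"]},allow_pickle=True)
obs=[]
for q in list(L)+["cylinder_mid","setting_cylinder","oil_dropper"]:
    for r in ctrl.tip_of(P,q)[:2]:
        z=L[q][2] if q in L else(.0615 if q=="cylinder_mid" else 0)
        print(q,np.round(r["at"]),round(r["confidence"],2),onz(P,r["at"],z))
    r=ctrl.tip_of(P,q)
    if q in L and r and r[0]["confidence"]>.5: obs.append((P,q,np.array(r[0]["at"]),"w"))
f=lambda p:np.concatenate([proj(P,world(p,L[q]))-a for P,q,a,n in obs])
r=least_squares(f,[.508,-.055,.37],loss="soft_l1",f_scale=2);print(r.x,f(r.x).reshape(-1,2),[o[1] for o in obs])
E
```

```text
[ 0.    0.02 -0.    1.55  0.   -2.79]
6.575 [0.4    0.0001 0.33  ] [ 0.0004  0.0174 -0.0007  1.5528  0.     -2.7915]
cradle_mid [300.  48.] 0.66 [ 0.5069 -0.056   0.066 ]
v_rest [280.  72.] 0.87 [ 0.4923 -0.0282  0.066 ]
stop_face [346.   1.] 0.87 [ 0.5324 -0.1131  0.066 ]
clamp_pivot [158. 180.] 0.73 [0.4314 0.1448 0.058 ]
fixture [266.  93.] 0.66 [ 0.4794 -0.0053  0.    ]
setting_cylinder [300.  49.] 0.38 [ 0.5123 -0.0611  0.    ]
[ 0.5067 -0.0566  0.3692] [[ 0.5668 -0.0561]
 [-2.9646 -1.5978]
 [ 1.8676  3.3242]
 [ 1.8217  1.3281]
 [-4.33   -4.0094]] ['cradle_mid', 'v_rest', 'stop_face', 'clamp_pivot', 'fixture']
```

View pics/w1.png

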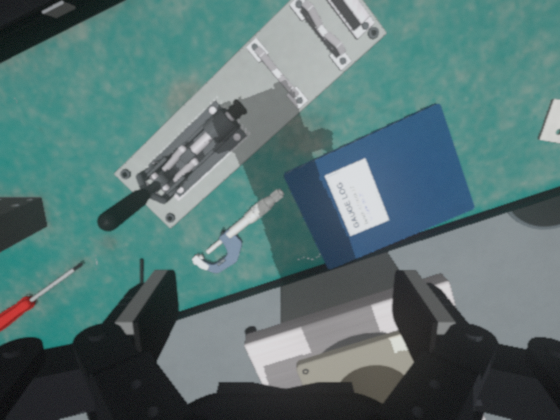

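The picture shows the V rests near (275,72) and (320,35), the pivot at (158,180), and the plate's front edge from (168,228) to (385,33). I'll check the yaw from that edge and go above the cylinder.

```bash
python3 - <<'E'
from fit import *
P=np.load("/tmp/w1.npy",allow_pickle=True).item()
a,b,c=[onz(P,x,.012) for x in((168,228),(385,33),(117,175))]
print(a,b,c,"len",np.linalg.norm(a-b),np.linalg.norm(a-c),"yaw",np.arctan2(-(a-b)[0],(a-b)[1]))
yw=.37;xf=np.array([np.cos(yw),np.sin(yw),0]);yf=np.array([-np.sin(yw),np.cos(yw),0])
for l,w in zip(((-.05,.2395),(-.05,-.1225),(.05,.2395)),(a,b,c)): print(world((.5067,-.0566,.37),(*l,.012))-w)
phi,al=np.radians(-60),np.radians(30)
Rs=stand_rot(phi,al,-1);cy=np.array([.484,-.3415,.0615]);gd=.017;g=-.006
ps=cy+[0,0,g]+gd*Rs[:,2]
for dz in(0,.05,.1,.14,.18):
    j=ctrl.solve_ik(ps+[0,0,dz],rv(Rs));print(dz,None if j is None else np.round(j,2))
ctrl.move_ptp(ps+[0,0,.14],rv(Rs))
st=ctrl.read_state();print(st["clock"],st["tcp_pos"])
W=ctrl.camera("wrist");cv2.imwrite("pics/w2.png",W["frame"])
for q,z in(("cylinder_mid",.0615),("setting_cylinder",0)):
    for r in ctrl.tip_of(W,q)[:3]: print(q,np.round(r["at"]),round(r["confidence"],2),onz(W,r["at"],z,st))
T=ctrl.camera("top")
for r in ctrl.tip_of(T,"cylinder_mid")[:3]: print("top",np.round(r["at"]),round(r["confidence"],2),onz(T,r["at"],.0615))
E
```

```text
[0.3628 0.1797 0.012 ] [ 0.4935 -0.1572  0.012 ] [0.4508 0.21   0.012 ] len 0.36142062017418464 0.09305581357797128 yaw 0.37004730677708264
[ 0.0106 -0.0311 -0.    ]
[ 0.0108 -0.0317  0.    ]
[ 0.0159 -0.0252 -0.    ]
0 [-0.34  0.59 -0.93 -0.87 -0.6  -2.74]
0.05 [-0.34  0.43 -0.92 -0.69 -0.6  -2.74]
0.1 [-0.34  0.28 -0.88 -0.51 -0.6  -2.74]
0.14 [-0.34  0.17 -0.83 -0.36 -0.6  -2.74]
0.18 [-0.34  0.08 -0.78 -0.21 -0.6  -2.74]
9.1917 [ 0.4921 -0.3542  0.1875]
cylinder_mid [183. 311.] 0.79 [ 0.5839 -0.3575  0.0615]
setting_cylinder [197. 341.] 0.95 [ 0.5855 -0.3589  0.    ]
top [373. 169.] 0.74 [ 0.5993 -0.2839  0.0615]
top [406. 173.] 0.57 [ 0.5888 -0.3557  0.0615]
```

View pics/w2.png

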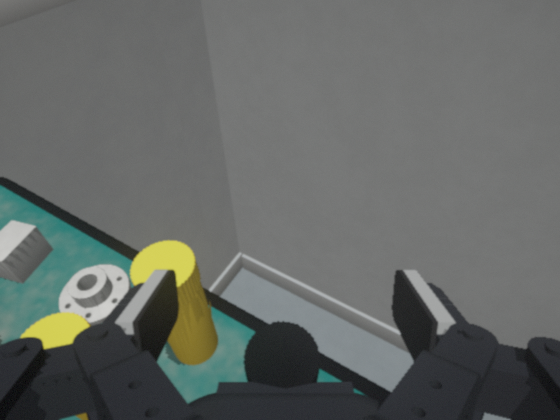

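The black cap sits between the open fingers, its top face centred near (282,348). The yellow cylinder's cap is at (163,268).

```bash
python3 - <<'E'
from fit import *
st=ctrl.read_state();W=ctrl.camera("wrist")
g=cv2.cvtColor(W["frame"],cv2.COLOR_BGR2GRAY)
m=(g[310:385,235:330]<45);ys,xs=np.nonzero(m)
print("cols",xs.min()+235,xs.max()+235,"rows",ys.min()+310)
r=ys<40;print([ (y+310,xs[ys==y].min()+235,xs[ys==y].max()+235) for y in range(12,70,8) if (ys==y).any()])
for p in((282,345),(282,350),(282,355)):print(p,onz(W,p,.123,st))
print("topedge",onz(W,(282,321),.123,st))
S=ctrl.camera("side");print(ctrl.spot_in(S,"setting_cylinder")[:3],proj(S,(.484,-.3415,.0615)))
E
```

```text
cols 235 329 rows 310
[(322, np.int64(242), np.int64(280)), (330, np.int64(256), np.int64(304)), (338, np.int64(252), np.int64(311)), (346, np.int64(248), np.int64(315)), (354, np.int64(246), np.int64(321)), (362, np.int64(245), np.int64(329)), (370, np.int64(246), np.int64(329)), (378, np.int64(248), np.int64(315))]
(282, 345) [ 0.4908 -0.3505  0.123 ]
(282, 350) [ 0.4894 -0.3481  0.123 ]
(282, 355) [ 0.4881 -0.3457  0.123 ]
topedge [ 0.4979 -0.3626  0.123 ]
[{'bbox': [226.1, 165.6, 15.2, 50.5], 'confidence': 0.81}, {'bbox': [268.1, 165.2, 13.5, 42.9], 'confidence': 0.75}, {'bbox': [234.6, 159.8, 12.6, 47.6], 'confidence': 0.68}] [276.3303 186.9259]
```

```bash
python3 - <<'E'
from fit import *
phi,al=np.radians(-60),np.radians(30)
Rs=stand_rot(phi,al,-1);cy=np.array([.487,-.344,.0615]);gd=.017;g=-.006
ps=cy+[0,0,g]+gd*Rs[:,2]
ctrl.servo_line(ps+[0,0,.14],rate=.1)
print("hit",ctrl.servo_line(ps,rate=.12,f_stop=6))
st=ctrl.read_state();print(st["clock"],st["tcp_pos"]-ps,st["ft_force"])
if np.linalg.norm(st["tcp_pos"]-ps)<.004:
    ctrl.move_gripper(.03); st=ctrl.read_state();print(st["clock"],st["grip_width"],st["grasp_force"],st["ft_force"],st["tcp_pos"]-ps)
    cv2.imwrite("pics/w3.png",np.hstack([ctrl.camera("wrist")["frame"][200:,100:460],cv2.resize(ctrl.camera("side")["frame"][130:240,200:320],(240,220))]))
E
```

```text
hit False
11.1583 [ 0.0003 -0.0001  0.0007] [ 0.824  -0.8914  0.2658]
11.6583 0.03740014323319344 60.26195704936981 [-0.003   3.9602  4.355 ] [0.0007 0.0002 0.0008]
```

View pics/w3.png

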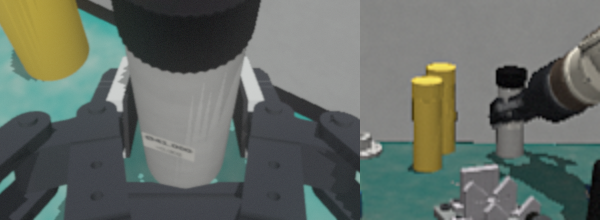

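```bash
python3 - <<'E'
from fit import *
phi,al=np.radians(-60),np.radians(30)
st=ctrl.read_state();tcp=np.array(st["tcp_pos"]);Rs0=R.from_rotvec(st["tool_rot"]).as_matrix()
cy=np.array([tcp[0]-.017*Rs0[0,2],tcp[1]-.017*Rs0[1,2],.0615])
d=Rs0.T@(cy-tcp);print("d",d)
yw=.37;xf=np.array([np.cos(yw),np.sin(yw),0]);yf=np.array([-np.sin(yw),np.cos(yw),0])
Rl=lie_rot(stand_rot(phi,al,-1),phi,xf,yf)
pl=np.array([.5067,-.0566,.066])+.006*yf-Rl@d
np.savez("/tmp/lie.npz",Rl=Rl,pl=pl,d=d)
for dz in(.12,.03,0):print(dz,ctrl.solve_ik(pl+[0,0,dz],rv(Rl)))
ctrl.servo_line(tcp+[0,0,.14],rate=.15)
ctrl.move_ptp(pl+[0,0,.12],rv(Rl))
ctrl.servo_line(pl+[0,0,.035],rate=.12)
st=ctrl.read_state();print(st["clock"],st["tcp_pos"]-pl,st["grip_width"],st["grasp_force"],st["ft_force"])
w=ctrl.camera("wrist");s=ctrl.camera("side");t=ctrl.camera("top")
cv2.imwrite("pics/a4.png",np.hstack([cv2.resize(w["frame"],(400,300)),np.vstack([cv2.resize(s["frame"][180:280,220:350],(390,300))])]))
cv2.imwrite("pics/t4.png",cv2.resize(t["frame"][160:300,140:340],(800,560)))
E
```

```text
d [ 0.0045 -0.     -0.0196]
0.12 [-0.3134  0.5328  0.157   1.5445  0.3981 -2.3255]
0.03 [-0.3134  0.6133  0.0425  1.3497  0.3981 -2.3255]
0 [-0.3134  0.6467  0.014   1.2876  0.3981 -2.3255]
15.3667 [ 0.0005 -0.0001  0.0356] 0.03677279282735126 61.0048770904541 [-0.4445  0.2152 -7.3832]
```

View pics/a4.png

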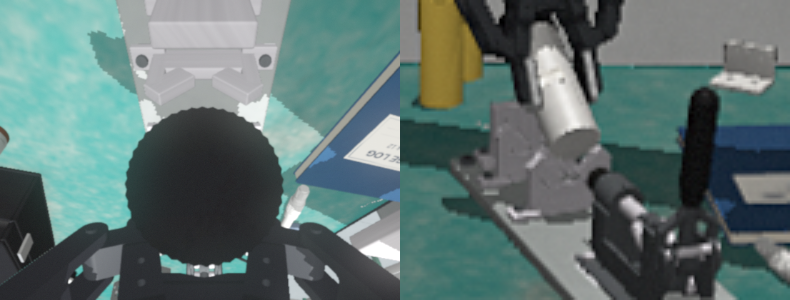

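Seen from the wrist, the cylinder is centred on the V notch (column 205). In the side view its axis looks steeper than the plate edge, so I'll compare it with a projection.

```bash
python3 - <<'E'
from fit import *
s=ctrl.camera("side");st=ctrl.read_state();z=np.load("/tmp/lie.npz")
Rn=R.from_rotvec(st["tool_rot"]).as_matrix();c=st["tcp_pos"]+Rn@z["d"]
yf=np.array([-np.sin(.37),np.cos(.37),0])
print("centre",c,"rot err",np.degrees(R.from_matrix(Rn.T@z["Rl"]).magnitude()))
f=lambda X:np.array(proj(s,X)).round(1)
print("level: mid",f(c),"foot",f(c+.0615*yf),"foot top",f(c+.0615*yf+[0,0,.0195]),"bot",f(c+.0615*yf-[0,0,.0195]),"cap",f(c-.0615*yf))
for t in(10,20,30):
    a=np.radians(t);print(t,"foot down",f(c+.0615*(np.cos(a)*yf-np.sin(a)*np.array([0,0,1]))))
print("plate",f(world((.5067,-.0566,.37),(.05,-.089,.012))),f(world((.5067,-.0566,.37),(.05,.273,.012))))
im=cv2.resize(s["frame"][170:260,230:320],(720,720),interpolation=cv2.INTER_CUBIC)
for X in(c,c+.0615*yf,c-.0615*yf):
    p=((proj(s,X)-[230,170]+.5)*8).astype(int);cv2.circle(im,tuple(int(v) for v in p),4,(0,0,255),-1)
cv2.imwrite("pics/s5.png",im[:600])
E
```

```text
centre [ 0.5052 -0.0512  0.1019] rot err 0.11867916151896363
level: mid [271.3 208.3] foot [282.5 217.6] foot top [282.8 208.8] bot [282.3 226.2] cap [261.1 199.8]
10 foot down [282.2 222.2]
20 foot down [281.6 226.3]
30 foot down [280.6 229.8]
plate [236.3 233.5] [302.4 307.5]
```

View pics/s5.png

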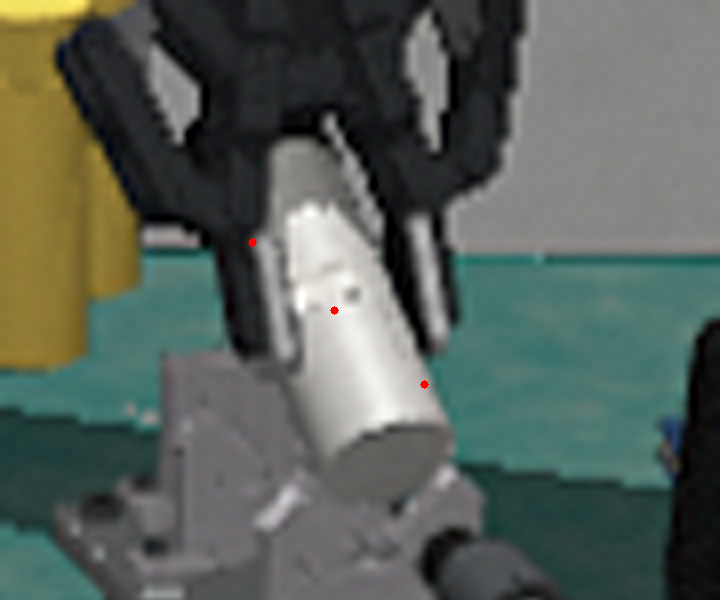

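The cylinder has swung in the pads, foot down by about 25°. I'll measure its real position from the foot end in the side view and the cap face in the wrist view, both in the fixture's mid-plane.

```bash
python3 - <<'E'
from fit import *
yw=.37;xf=np.array([np.cos(yw),np.sin(yw),0]);yf=np.array([-np.sin(yw),np.cos(yw),0]);C=np.array([.5067,-.0566,0])
st=ctrl.read_state();W=ctrl.camera("wrist");S=ctrl.camera("side")
Rn=R.from_rotvec(st["tool_rot"]).as_matrix()
z=np.load("/tmp/lie.npz");c=st["tcp_pos"]+Rn@z["d"]
def pl(o,d): t=((c-o)@xf)/(d@xf);X=o+t*d;return np.array([(X-C)@yf,X[2]])*1e3
F=pl(*ray(S,(388/8+230-.5,465/8+170-.5)));print("foot y,z",F)
for q in("setting_cylinder","cylinder_mid"):
    for r in ctrl.tip_of(S,q)[:4]: print(q,"side",np.round(r["at"],1),round(r["confidence"],2),pl(*ray(S,r["at"])))
    T=ctrl.camera("top")
    for r in ctrl.tip_of(T,q)[:4]: print(q,"top",np.round(r["at"],1),round(r["confidence"],2),pl(*ray(T,r["at"])), onz(T,r["at"],.09))
g=cv2.cvtColor(W["frame"],cv2.COLOR_BGR2GRAY);print(g[150:380:10,285],g[230,150:420:10])
m=cv2.medianBlur(((g<60)*255).astype(np.uint8),5)
for row in range(150,300,15):
    xs=np.nonzero(m[row])[0];xs=xs[(xs>150)&(xs<420)];print(row,xs.min() if len(xs) else 0,xs.max() if len(xs) else 0,end="; ")
print("\nTCP y,z",(st["tcp_pos"]-C)@yf,st["tcp_pos"][2],"pivot",(c-C)@yf,c[2])
for p in((287,150),(287,262)): print(p,[ (v:=ray(W,p,st))[0]+.07*v[1]])
E
```

```text
foot y,z [44.8459 70.8293]
setting_cylinder side [230.2 213.2] 0.77 [-288.4458  -11.5338]
setting_cylinder side [278.2 228.1] 0.57 [45.9782 70.1561]
setting_cylinder side [240.7 203.6] 0.55 [-199.2154   45.8819]
setting_cylinder top [253.5 219.5] 0.58 [41.7112 63.9154] [ 0.4875 -0.0192  0.09  ]
setting_cylinder top [399.1 184.1] 0.57 [-415.693  -310.6164] [ 0.5566 -0.3302  0.09  ]
cylinder_mid side [268.5 205.2] 0.95 [-10.8034 103.6096]
cylinder_mid side [232.6 195.2] 0.7 [-265.7715   48.2029]
cylinder_mid side [242.3 186.2] 0.55 [-186.5521   96.6896]
cylinder_mid top [405.4 170.9] 0.63 [-376.4823 -113.9978] [ 0.5853 -0.3459  0.09  ]
cylinder_mid top [272.1 206. ] 0.61 [ -3.3402 124.6916] [ 0.5155 -0.0588  0.09  ]
[89 60 55 50 45 44 45 38 39 38 38 37 36 39 35 40 42 40 37 42 45 47 50] [174 175 174 122  59  54  54  47  44  40  38  41  38  39  37  36  44  40
  42  41  45  52  53  55 101 187 182]
150 0 0; 165 255 302; 180 240 320; 195 221 341; 210 205 366; 225 193 386; 240 186 391; 255 180 394; 270 178 393; 285 180 391; 
TCP y,z 0.01926345181452551 0.08715961851149226 pivot 0.0055651117463978534 0.10189227931546213
(287, 150) [array([ 0.5325, -0.1241,  0.1191])]
(287, 262) [array([ 0.5272, -0.1105,  0.1347])]
```

Foot (y 45, z 70), mid (−11, 104) and cap (−58 to −64, 134) agree: it is tilted 30° and shifted about 16 mm towards the stop. I'll shift by +16 mm and lower the foot into the near V, letting the rest level the cylinder under force guard.

```bash
cat >> fit.py <<'E'
yw=.37;xf=np.array([np.cos(yw),np.sin(yw),0]);yf=np.array([-np.sin(yw),np.cos(yw),0]);C=np.array([.5067,-.0566,0])
def plane(o,d,x=0): t=((C+x*xf-o)@xf)/(d@xf);X=o+t*d;return (np.array([(X-C)@yf,X[2]])*1e3).round(1)
def look(name=None):
    S=ctrl.camera("side");T=ctrl.camera("top")
    for q in("setting_cylinder","cylinder_mid"):
        for n,p in(("s",S),("t",T)):
            for r in ctrl.tip_of(p,q)[:4]:
                Y=plane(*ray(p,r["at"]))
                if abs(Y[0])<110: print(q,n,np.round(r["at"],1),round(r["confidence"],2),"yz",Y)
    if name: cv2.imwrite(name,np.hstack([cv2.resize(S["frame"][170:260,230:320],(400,400),interpolation=2),cv2.resize(T["frame"][170:260,220:310],(400,400),interpolation=2)]))
E
python3 - <<'E'
from fit import *
st=ctrl.read_state();p=np.array(st["tcp_pos"])
ctrl.servo_line(p+.016*yf,rate=.08);p=p+.016*yf
for dz,fs in((.025,10),(.035,15)):
    h=ctrl.servo_line(p-[0,0,dz],rate=.03,f_stop=fs);st=ctrl.read_state()
    print(h,(st["tcp_pos"]-p).round(4),np.round(st["ft_force"],1),np.round(st["moment"],2),st["grip_width"],st["clock"])
look()
E
```

```text
True [ 0.0002  0.0008 -0.0163] [0.3 0.6 2.9] [ 0.27 -0.29 -0.21] 0.03680811522832238 16.9
True [ 0.0002  0.001  -0.0165] [ 0.1 -0.3  5. ] [ 0.12  0.05 -0.  ] 0.03703250646840002 17.1417
setting_cylinder s [282.5 239.7] 0.73 yz [69.  52.3]
setting_cylinder t [247.4 224.9] 0.8 yz [58.7 33.8]
cylinder_mid s [274.8 213.7] 0.86 yz [24.6 95.7]
cylinder_mid t [263.8 212.7] 0.79 yz [16.5 94.2]
```

```bash
python3 - <<'E'
from fit import *
look("pics/v6.png")
S=ctrl.camera("side");T=ctrl.camera("top")
def best(p,q,a): 
    r=[x["at"] for x in ctrl.tip_of(p,q) if abs(plane(*ray(p,x["at"]))[0])<110]
    return r[0] if r else None
for q in("setting_cylinder","cylinder_mid"):
    a,b=best(S,q,0),best(T,q,0)
    if a is not None and b is not None:
        x,e=tri([ray(S,a),ray(T,b)]);print(q,((x-C)@xf*1e3).round(1),((x-C)@yf*1e3).round(1),x[2].round(4),np.round(e,4))
st=ctrl.read_state();t=np.array(st["tcp_pos"]);print("tcp yz",((t-C)@yf).round(4),t[2].round(4),((t-C)@xf).round(4))
E
```

```text
setting_cylinder s [280.2 240. ] 0.85 yz [57.1 46.8]
setting_cylinder t [246.3 222.9] 0.56 yz [58.9 61.6]
cylinder_mid s [273.1 214.5] 0.94 yz [15.2 90.6]
cylinder_mid t [263.9 209.8] 0.95 yz [ 14.9 122.8]
setting_cylinder -0.4 63.5 0.0549 [0.0012 0.0012]
cylinder_mid -0.4 16.6 0.0898 [0.0027 0.0027]
tcp yz 0.0366 0.0699 0.0005
```

View pics/v6.png

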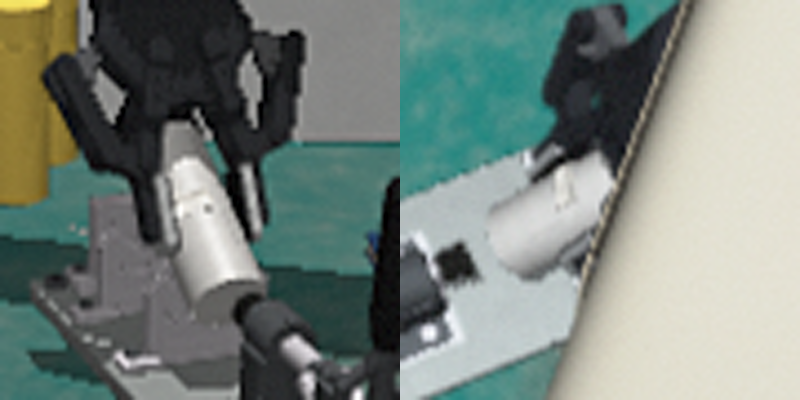

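Left half: the cylinder is still tilted about 35°, with its foot resting on the near V. Right half: its foot is clear of the pad. I'll shift −6 mm and keep descending, with a larger force guard.

```bash
python3 - <<'E'
from fit import *
p=np.array(ctrl.read_state()["tcp_pos"])
ctrl.servo_line(p+[0,0,.003]-.006*yf,rate=.06);p=p-.006*yf
for k in range(5):
    q=np.array(ctrl.read_state()["tcp_pos"]);q[:2]=p[:2]
    h=ctrl.servo_line(np.array([q[0],q[1],p[2]-.020]),rate=.03,f_stop=25);st=ctrl.read_state()
    print(h,((st["tcp_pos"]-p)*1e3).round(1),np.round(st["ft_force"],1),np.round(st["moment"],2),st["grip_width"],st["clock"])
    if not h: break
look()
E
```

```text
True [ 0.3 -0.6 -2.6] [-0.   0.7  1.3] [ 0.2  -0.09 -0.04] 0.03684642763824533 18.75
True [ 0.2 -0.4 -3.8] [0.8 0.6 3.3] [0.13 0.01 0.04] 0.036936721888301674 19.05
True [-0.2 -0.  -4.5] [ 0.  -0.5  4.6] [0.12 0.14 0.04] 0.03668148325227648 19.325
True [-0.   0.1 -5.2] [ 0.1 -0.4  5.5] [0.24 0.14 0.13] 0.03695490162918044 19.6083
True [-0.   0.2 -5.2] [ 0.3 -1.5  7.2] [0.24 0.28 0.15] 0.0368776008990928 19.8667
setting_cylinder s [281.7 236.1] 0.78 yz [64.4 58.7]
setting_cylinder t [247.6 225.4] 0.61 yz [58.8 27. ]
cylinder_mid s [271.2 217.1] 0.67 yz [ 4.8 80.8]
cylinder_mid t [266.4 212.1] 0.76 yz [10.8 89.5]
```

The cylinder is levelling: the foot is near z 57 and the mid near z 82. I'll continue.

```bash
python3 - <<'E'
from fit import *
p=np.array(ctrl.read_state()["tcp_pos"]);lo=p[2]-.022
for k in range(10):
    z0=ctrl.read_state()["tcp_pos"][2]
    h=ctrl.servo_line(np.array([p[0],p[1],lo]),rate=.04,f_stop=35);st=ctrl.read_state()
    print(h,((st["tcp_pos"]-p)*1e3).round(1),np.round(st["ft_force"],1),np.round(st["moment"],2),st["clock"])
    if not h or st["ft_force"][2]>22: break
look()
E
```

```text
True [-0.1 -0.5 -3.1] [0.4 1.3 1.3] [ 0.06  0.03 -0.12] 20.4833
True [ 0.1 -0.3 -3.9] [-1.4 -0.9  5.6] [0.22 0.21 0.13] 20.7583
True [ 0.1 -0.3 -3.9] [-0.3 -2.2  7.1] [0.25 0.3  0.14] 21.0083
True [ 0.  -0.3 -4. ] [-1.9 -1.9  7.6] [0.17 0.28 0.19] 21.2583
True [ 0.  -0.3 -4. ] [-1.  -1.7  7.7] [0.16 0.29 0.15] 21.5083
True [-0.  -0.3 -4. ] [-1.  -1.3  6.9] [0.14 0.37 0.09] 21.7583
True [-0.  -0.3 -4. ] [-0.3 -1.6  6.6] [0.23 0.26 0.11] 22.0083
True [-0.  -0.3 -4.1] [-0.6 -2.7  7.2] [0.16 0.34 0.18] 22.2583
True [-0.  -0.3 -4.1] [-0.  -1.8  7.3] [0.21 0.28 0.19] 22.5083
True [-0.  -0.3 -4.1] [-1.4 -1.8  7.6] [0.18 0.33 0.24] 22.7583
setting_cylinder s [282.1 237.3] 0.7 yz [66.6 56.8]
setting_cylinder t [246.4 219.5] 0.98 yz [55.5 97.2]
cylinder_mid s [272.2 222.5] 0.6 yz [11.1 70.3]
cylinder_mid s [283.8 234.3] 0.2 yz [74.9 67. ]
cylinder_mid t [265.7 213.2] 0.93 yz [12.7 80.9]
```

The numbers show the fingertips (y 30.6, z 60.6) are now bearing on the near V rest, so I must not push further there. I'll lift, shift −6 mm, and rotate the tool with the cylinder about the near rest, leaning over the stop.

```bash
cat >> fit.py <<'E'
def rot_about(y,z,deg,rate=.04,dz=0,dy=0,f=None):
    st=ctrl.read_state();t=np.array(st["tcp_pos"]);O=C+y*yf;O[2]=z
    Q=R.from_rotvec(xf*np.radians(deg))
    return ctrl.servo_line(O+Q.apply(t-O)+dy*yf+[0,0,dz],(Q*R.from_rotvec(st["tool_rot"])).as_rotvec(),rate=rate,f_stop=f)
def tcpyz():
    st=ctrl.read_state();t=np.array(st["tcp_pos"]);z=R.from_rotvec(st["tool_rot"]).apply([0,0,1])
    print("tcp yz",((t-C)@yf*1e3).round(1),(t[2]*1e3).round(1),"tilt",np.degrees(np.arccos(-z[2])).round(1),"F",np.round(st["ft_force"],1),"w",round(st["grip_width"],4),"t",st["clock"])
def meas(n=2):
    out=[]
    for q in("setting_cylinder","cylinder_mid"):
        X=[]
        for k in range(n):
            S=ctrl.camera("side");T=ctrl.camera("top")
            g=lambda p:next((r["at"] for r in ctrl.tip_of(p,q) if abs(plane(*ray(p,r["at"]))[0])<110),None)
            a,b=g(S),g(T)
            if a is not None and b is not None:
                x,e=tri([ray(S,a),ray(T,b)]);X.append([(x-C)@xf,(x-C)@yf,x[2]])
        m=np.mean(X,0)*1e3 if X else np.full(3,np.nan);out.append(m);print(q,m.round(1),len(X))
    v=out[0]-out[1];print("tilt",np.degrees(np.arctan2(-v[2],v[1])).round(1),"len",np.linalg.norm(v).round(1))
E
python3 - <<'E'
from fit import *
p=np.array(ctrl.read_state()["tcp_pos"]);tcpyz()
ctrl.servo_line(p+[0,0,.004],rate=.04)
ctrl.servo_line(p+[0,0,.004]-.006*yf,rate=.04)
print(rot_about(.027,.070,10,rate=.02,f=12));tcpyz();meas()
E
```

```text
tcp yz 30.5 60.6 tilt 32.1 F [ 0.  -1.7  7.2] w 0.0367 t 23.0583
False
tcp yz 25.4 63.9 tilt 42.3 F [-3.   2.1 -1.1] w 0.0369 t 23.9583
setting_cylinder [-0.1 49.5 74.9] 2
cylinder_mid [-0.5  1.3 79. ] 2
tilt 4.9 len 48.4
```

```bash
python3 - <<'E'
from fit import *
S=ctrl.camera("side");T=ctrl.camera("top")
def pts(y,z,t):
    a=np.radians(t);ax=np.cos(a)*yf-np.sin(a)*np.array([0,0,1]);n=np.cross(xf,ax);m=C+y*yf+[0,0,z]
    return np.array([m+s*ax+.0195*(np.cos(u)*xf+np.sin(u)*n) for s in(.0615,.0) for u in np.linspace(0,6.28,24)])
for n,p in(("S",S),("T",T)):
    for r in ctrl.spot_in(p,"setting_cylinder")[:4]:
        b=r["bbox"];print(n,np.round([b[0],b[1],b[0]+b[2],b[1]+b[3]],1),round(r["confidence"],2))
    for q in("setting_cylinder","cylinder_mid"):
        for r in ctrl.tip_of(p,q)[:3]:
            if abs(plane(*ray(p,r["at"]))[0])<110:print(q,np.round(r["at"],1),round(r["confidence"],2))
    for y in(-.008,0,.008):
        for z,t in((.072,5),(.079,5)):
            P=np.array([proj(p,X) for X in pts(y,z,t)]);F=P[:24];print(n,y,z,t,"foot circ",F.min(0).round(1),F.max(0).round(1),"ctr",F.mean(0).round(1),"mid",P[24:].mean(0).round(1))
im=S["frame"];cv2.imwrite("pics/v7s.png",im)
cv2.imwrite("pics/v7.png",np.hstack([cv2.resize(im[180:260,240:320],(400,400),interpolation=2),cv2.resize(ctrl.camera("wrist")["frame"],(400,400))]))
E
```

```text
S [265.5 198.4 286.6 241.3] 0.75
S [223.6 168.4 242.5 217.8] 0.55
S [233.8 159.3 244.2 206.7] 0.43
setting_cylinder [282.6 233.5] 0.87
cylinder_mid [268.6 217.4] 0.74
S -0.008 0.072 5 foot circ [271.3 222.5] [288.  238.9] ctr [279.3 230.8] mid [268.6 218.9]
S -0.008 0.079 5 foot circ [271.4 219.5] [288.1 235.9] ctr [279.4 227.8] mid [268.6 216. ]
S 0 0.072 5 foot circ [272.8 223.8] [289.6 240.3] ctr [280.8 232.2] mid [269.9 220.1]
S 0 0.079 5 foot circ [272.8 220.7] [289.7 237.3] ctr [280.9 229.1] mid [270.  217.1]
S 0.008 0.072 5 foot circ [274.2 225.1] [291.1 241.7] ctr [282.3 233.5] mid [271.3 221.3]
S 0.008 0.079 5 foot circ [274.3 222. ] [291.2 238.7] ctr [282.4 230.4] mid [271.4 218.3]
T [250.9 199.4 277.4 219.3] 0.84
setting_cylinder [248.9 224. ] 0.67
cylinder_mid [271.4 211.2] 0.77
T -0.008 0.072 5 foot circ [244.9 213.2] [252.2 229.9] ctr [248.4 221.2] mid [274.6 210. ]
T -0.008 0.079 5 foot circ [244.6 212.6] [251.9 229.4] ctr [248.1 220.6] mid [274.6 209.4]
T 0 0.072 5 foot circ [241.4 214.7] [248.7 231.3] ctr [244.9 222.6] mid [271.2 211.4]
T 0 0.079 5 foot circ [241.1 214.1] [248.5 230.8] ctr [244.6 222.1] mid [271.1 210.8]
T 0.008 0.072 5 foot circ [237.9 216.1] [245.3 232.7] ctr [241.5 224. ] mid [267.8 212.8]
T 0.008 0.079 5 foot circ [237.6 215.5] [245.  232.2] ctr [241.2 223.5] mid [267.6 212.2]
```

View pics/v7.png

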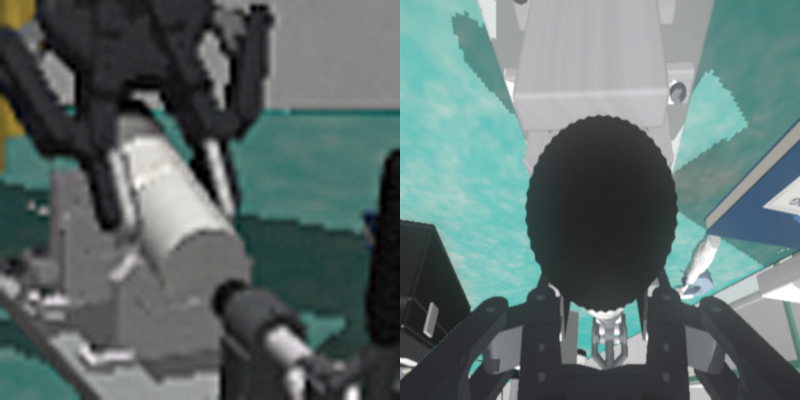

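The side view shows the foot's centre near (281,232.6), so mid is at y≈0, z≈78, tilted about 11°. The pads hold too near the foot to go lower beside the V. I'll rest the cylinder safely on the near V and the flat top of the stop, an 11° lie with almost no drop, then release and regrip in the middle.

```bash
python3 - <<'E'
from fit import *
p=np.array(ctrl.read_state()["tcp_pos"])
ctrl.servo_line(p-.006*yf,rate=.04);p=p-.006*yf
for dz,f in((.009,8),(.010,10),(.011,12)):
    print(ctrl.servo_line(p-[0,0,dz],rate=.025,f_stop=f));tcpyz()
meas(1)
E
```

```text
True
tcp yz 20.7 64.7 tilt 42.4 F [ 0.6 -0.5  4.1] w 0.0371 t 25.7167
True
tcp yz 20.7 64.6 tilt 42.5 F [-0.6 -1.   4.9] w 0.0368 t 25.9333
True
tcp yz 20.7 64.7 tilt 42.6 F [ 0.4 -0.3  4.3] w 0.037 t 26.1667
setting_cylinder [-1.1 48.9 63.1] 1
cylinder_mid [-1.8 -4.4 78.8] 1
tilt 16.4 len 55.6
```

```bash
python3 - <<'E'
from fit import *
print("foot-down",rot_about(-.06,.084,-8,rate=.02,f=9));tcpyz()
print("cap-down",rot_about(.033,.066,8,rate=.02,f=9));tcpyz()
meas(1)
E
```

```text
foot-down True
tcp yz 20.9 64.5 tilt 41.9 F [ 1.3 -1.2  2.9] w 0.0369 t 26.8083
cap-down True
tcp yz 23.9 65.1 tilt 50.5 F [-3.3  6.3 -1.1] w 0.0369 t 27.0167
setting_cylinder [nan nan nan] 0
cylinder_mid [nan nan nan] 0
tilt nan len nan
```

```bash
python3 - <<'E'
from fit import *
look();look()
S=ctrl.camera("side")
for r in ctrl.spot_in(S,"setting_cylinder")[:3]:
    b=r["bbox"];print(np.round([b[0],b[1],b[0]+b[2],b[1]+b[3]],1),round(r["confidence"],2))
st=ctrl.read_state();W=ctrl.camera("wrist");g=cv2.cvtColor(W["frame"],cv2.COLOR_BGR2GRAY)
m=cv2.medianBlur(((g<60)*255).astype(np.uint8),5)
print([(row,*(lambda xs:(xs.min(),xs.max()) if len(xs) else (0,0))(np.nonzero(m[row,150:420])[0]+150)) for row in range(90,300,12)])
for row in (100,110,120,130,140):print(row,g[row,230:340:15])
col=g[:,285];print("col",[(i,int(col[i])) for i in range(60,330,6)])
tcpyz()
E
```

```text
setting_cylinder s [279.5 232.3] 0.71 yz [52.3 62.8]
setting_cylinder s [282.4 260.6] 0.55 yz [71.6  4.5]
cylinder_mid s [267.8 214.8] 0.68 yz [-15.1  79.2]
cylinder_mid t [236.4 231.9] 0.51 yz [88.4  3.7]
setting_cylinder s [279.9 230.6] 0.65 yz [54.2 67.4]
cylinder_mid s [269.6 215.3] 0.6 yz [-4.6 81.7]
cylinder_mid s [286.  242.2] 0.35 yz [87.1 53.9]
[224.7 167.8 242.1 217.3] 0.73
[263.8 199.6 288.  240.2] 0.55
[232.  159.8 243.4 183.9] 0.45
[(90, 0, 0), (102, 0, 0), (114, 0, 0), (126, 0, 0), (138, 0, 0), (150, 0, 0), (162, 0, 0), (174, np.int64(251), np.int64(311)), (186, np.int64(221), np.int64(336)), (198, np.int64(204), np.int64(351)), (210, np.int64(191), np.int64(362)), (222, np.int64(182), np.int64(371)), (234, np.int64(176), np.int64(376)), (246, np.int64(172), np.int64(378)), (258, np.int64(168), np.int64(381)), (270, np.int64(165), np.int64(384)), (282, np.int64(165), np.int64(387)), (294, np.int64(166), np.int64(388))]
100 [183 181 178 180 181 178 180 182]
110 [182 182 179 179 180 177 180 183]
120 [181 182 179 179 180 176 180 183]
130 [181 181 179 179 181 176 181 184]
140 [193 189 188 186 188 181 183 189]
col [(60, 182), (66, 183), (72, 182), (78, 182), (84, 182), (90, 183), (96, 183), (102, 182), (108, 182), (114, 182), (120, 183), (126, 182), (132, 186), (138, 198), (144, 180), (150, 175), (156, 175), (162, 176), (168, 65), (174, 57), (180, 54), (186, 50), (192, 51), (198, 46), (204, 44), (210, 42), (216, 37), (222, 37), (228, 35), (234, 37), (240, 34), (246, 35), (252, 35), (258, 36), (264, 34), (270, 38), (276, 34), (282, 35), (288, 36), (294, 37), (300, 37), (306, 32), (312, 35), (318, 34), (324, 36)]
tcp yz 23.2 68.0 tilt 49.7 F [-1.1  0.5 -8.1] w 0.0368 t 28.1667
```

```bash
python3 - <<'E'
from fit import *
st=ctrl.read_state();W=ctrl.camera("wrist")
o,d=ray(W,(285,167),st);print("cam yz",((o-C)@yf*1e3).round(1),(o[2]*1e3).round(1))
for r in(132,140,165): X=onz(W,(285,r),.063,st);print(r,"on stop top y",((X-C)@yf*1e3).round(1))
for yy in(-50,-55,-60,-65,-70): 
    t=(yy/1e3-(o-C)@yf)/(d@yf);print("cap bottom ray y",yy,"z",((o+t*d)[2]*1e3).round(1))
# cap face: centre from width
dep=.0416*W["K"][0,0]/(388-165);
for row in(262,275,290):
    o,d=ray(W,(276.5,row),st);X=o+dep*d;print("cap ctr",row,((X-C)@xf*1e3).round(1),((X-C)@yf*1e3).round(1),(X[2]*1e3).round(1))
print(ctrl.read_state()["clock"])
E
```

```text
cam yz -133.3 104.8
132 on stop top y -73.4
140 on stop top y -70.6
165 on stop top y -60.5
cap bottom ray y -50 z 57.6
cap bottom ray y -55 z 60.4
cap bottom ray y -60 z 63.2
cap bottom ray y -65 z 66.1
cap bottom ray y -70 z 68.9
cap ctr 262 -0.0 -66.5 87.1
cap ctr 275 -0.0 -65.5 89.4
cap ctr 290 0.0 -64.4 91.9
28.2167
```

The wrist geometry agrees: the stop's inner edge measures −60.5 (nominal −61.5). The cap face is 5 mm over the stop, its underside 4 mm above the stop's top, tilted about 11°. I'll lower 4 mm, release, and straighten the gripper above.

```bash
cat >> fit.py <<'E'
Rl30=np.load("/tmp/lie.npz")["Rl"]
def Rt(t): return (R.from_rotvec(xf*np.radians(t-30))*R.from_matrix(Rl30))
def P(y,z): return C+y*yf+[0,0,z]
E
python3 - <<'E'
from fit import *
p=np.array(ctrl.read_state()["tcp_pos"])
print(ctrl.servo_line(p-[0,0,.0042],rate=.02,f_stop=8));tcpyz()
ctrl.move_gripper(.085);tcpyz()
p=np.array(ctrl.read_state()["tcp_pos"])
print("up",ctrl.servo_line(p+[0,0,.075],rate=.12,f_stop=10))
ctrl.servo_line(P(0,.14),Rt(-6).as_rotvec(),rate=.15);tcpyz()
meas(2)
cv2.imwrite("pics/w8.png",ctrl.camera("wrist")["frame"])
E
```

```text
True
tcp yz 23.6 65.4 tilt 49.8 F [-1.2 -0.5 -1.5] w 0.0366 t 28.4333
tcp yz 23.4 64.1 tilt 49.8 F [ 0.2 -0.4 -0.3] w 0.0846 t 28.9667
up False
tcp yz -0.1 139.6 tilt 5.9 F [ 0.1 -0.6 -0.3] w 0.0849 t 30.8667
setting_cylinder [nan nan nan] 0
cylinder_mid [-0.2 -5.1 77. ] 2
tilt nan len nan
```

```bash
python3 - <<'E'
from fit import *
g=P(0,.073);z=Rt(-6).apply([0,0,1])
print(ctrl.servo_line(g+.022*z,rate=.1,f_stop=8));tcpyz()
ctrl.move_gripper(.03);tcpyz()
t=np.array(ctrl.read_state()["tcp_pos"])
ctrl.servo_line(t+[0,0,.014],rate=.05);tcpyz()
rot_about(0,.087,10,rate=.02);tcpyz();meas(2)
t=np.array(ctrl.read_state()["tcp_pos"]);ctrl.servo_line(t+.010*yf,rate=.05);tcpyz()
cv2.imwrite("pics/s9.png",cv2.resize(ctrl.camera("side")["frame"][170:260,230:320],(600,600),interpolation=2))
E
```

```text
False
tcp yz -2.6 51.7 tilt 6.0 F [ 0.7  0.1 -0. ] w 0.0854 t 32.7583
tcp yz -2.4 51.7 tilt 6.0 F [-2.1  1.   5.5] w 0.0375 t 33.2583
tcp yz -2.2 65.4 tilt 6.0 F [ 0.1  0.1 -7.4] w 0.0372 t 33.7
tcp yz 0.5 64.6 tilt 3.9 F [-0.2 -0.2 -7.5] w 0.0377 t 34.05
setting_cylinder [nan nan nan] 0
cylinder_mid [nan nan nan] 0
tilt nan len nan
tcp yz 12.0 65.3 tilt 4.0 F [ 0.   0.5 -8.4] w 0.0375 t 35.2
```

View pics/s9.png

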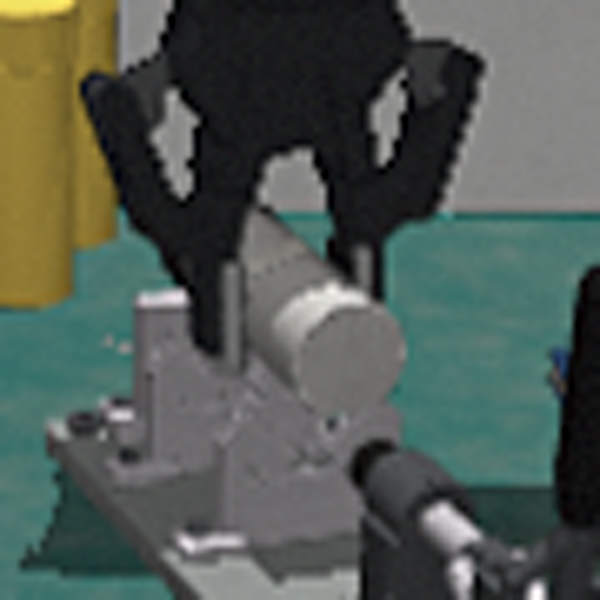

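The cylinder now looks level between the pads, its foot end centred near (350,360) in the crop, i.e. (282,223.5) in the frame. I'll lower it until it touches.

```bash
python3 - <<'E'
from fit import *
S=ctrl.camera("side");print("foot",plane(*ray(S,(282,223.5))))
p=np.array(ctrl.read_state()["tcp_pos"])
print(ctrl.servo_line(p-[0,0,.013],rate=.05,f_stop=7));tcpyz()
if ctrl.read_state()["tcp_pos"][2]<.056:
  for k in range(4):
    p=np.array(ctrl.read_state()["tcp_pos"]);h=ctrl.servo_line(np.array([*p[:2],.0425]),rate=.03,f_stop=9);tcpyz()
    if not h or ctrl.read_state()["ft_force"][2]>3: break
look()
E
```

```text
foot [64.1 87.4]
False
tcp yz 11.8 51.7 tilt 4.1 F [ 0.4  0.2 -7.1] w 0.0377 t 35.7083
tcp yz 11.2 45.2 tilt 3.9 F [-0.9  0.1  3.8] w 0.0375 t 36.0333
setting_cylinder s [281.  231.2] 0.59 yz [60.  68.3]
cylinder_mid s [272.9 221.7] 0.95 yz [15.  73.6]
```

```bash
python3 - <<'E'
from fit import *
p=np.array(ctrl.read_state()["tcp_pos"])
for k in range(2): ctrl.servo_line(np.array([*p[:2],.0425]),rate=.02,f_stop=12);tcpyz()
ctrl.move_gripper(.085);tcpyz()
p=np.array(ctrl.read_state()["tcp_pos"])
print(ctrl.servo_line(p+[0,0,.10],rate=.15,f_stop=10));tcpyz()
meas(2)
for n in("side","top"):
    c=ctrl.camera(n)
    for q in("clamp_pivot",): print(n,[(np.round(r["at"],1),plane(*ray(c,r["at"]))) for r in ctrl.tip_of(c,q)[:1]])
    cv2.imwrite(f"pics/{n}10.png",c["frame"])
    # grip pixels: black elongated blob near the pivot
    g=cv2.cvtColor(c["frame"],cv2.COLOR_BGR2GRAY)
    for ang in(60,70,80,90,100): print(n,ang,[ (int(g[tuple(np.round(proj(c,P(.2145+l*np.cos(np.radians(ang)),.058+l*np.sin(np.radians(ang))))).astype(int)[::-1])])) for l in(.05,.07,.09,.105,.115,.125)])
E
```

```text
tcp yz 11.2 45.2 tilt 4.1 F [-0.8 -1.1  6.6] w 0.037 t 36.5417
tcp yz 11.1 45.0 tilt 4.2 F [-5.6  0.4 13.7] w 0.0373 t 36.7917
tcp yz 11.2 42.3 tilt 4.2 F [ 0.1 -0.3  0.6] w 0.0851 t 37.325
False
tcp yz 11.5 141.5 tilt 4.2 F [-0.5  0.1 -0.3] w 0.0847 t 38.1417
setting_cylinder [nan nan nan] 0
cylinder_mid [nan nan nan] 0
tilt nan len nan
side [(array([311.2, 264.4]), array([203.7,  55.9]))]
side 60 [47, 37, 63, 61, 63, 63]
side 70 [12, 13, 40, 61, 101, 108]
side 80 [13, 18, 14, 12, 30, 150]
side 90 [8, 19, 2, 7, 111, 69]
side 100 [21, 77, 105, 108, 108, 138]
top [(array([179.8, 251.6]), array([216.4,  44.1]))]
top 60 [118, 119, 112, 112, 108, 110]
top 70 [12, 12, 105, 112, 118, 118]
top 80 [20, 10, 23, 37, 29, 63]
top 90 [7, 13, 15, 70, 40, 134]
top 100 [63, 80, 102, 57, 119, 179]
```

```bash
python3 - <<'E'
from fit import *
ctrl.servo_line(P(.12,.21),Rt(0).as_rotvec(),rate=.25);ctrl.move_gripper(0);tcpyz()
look();
S=ctrl.camera("side");b=ctrl.spot_in(S,"setting_cylinder")
for r in b[:3]:
    b=r["bbox"];print(np.round([b[0],b[1],b[0]+b[2],b[1]+b[3]],1),round(r["confidence"],2))
for y in(0,.004,.008):
    F=np.array([proj(S,P(y+.0615,.066)+.0195*(np.cos(u)*xf+np.sin(u)*np.array([0,0,1]))) for u in np.linspace(0,6.28,24)]);print(y,F.min(0).round(1),F.max(0).round(1),F.mean(0).round(1),"cap",proj(S,P(y-.0615,.0868)).round(1))
g=cv2.cvtColor(S["frame"],cv2.COLOR_BGR2GRAY);print(g[222:246:2,281])
for a in(0,100,84,45,5): 
    n=np.radians(a);k=P(.2145+.095*np.cos(n)-.009*np.sin(n)-.011,.058+.095*np.sin(n)+.009*np.cos(n));print(a,ctrl.solve_ik(k,Rt(0).as_rotvec()) is not None)
E
```

```text
tcp yz 120.0 210.0 tilt 0.0 F [ 0.3  1.3 -0.2] w 0.0001 t 40.575
setting_cylinder s [283.  233.8] 0.57 yz [70.7 66.5]
setting_cylinder t [242.7 223.3] 0.59 yz [66.1 73.2]
cylinder_mid s [271.1 223.3] 0.93 yz [ 4.9 66.1]
cylinder_mid t [268.6 211.4] 0.87 yz [ 5.8 87.4]
cylinder_mid t [296.4 201.5] 0.56 yz [-58.5  72.1]
[253.3 205.5 289.1 240.9] 0.73
[244.6 216.1 255.8 235.4] 0.71
[224.6 167.8 242.  219. ] 0.69
0 [272.8 223.8] [289.6 241. ] [280.9 232.5] cap [260.4 205.2]
0.004 [273.5 224.5] [290.3 241.7] [281.6 233.1] cap [261.  205.8]
0.008 [274.3 225.2] [291.1 242.4] [282.4 233.8] cap [261.6 206.3]
[217 179 112 114 112 115 112 112 115  97 112 110]
0 True
100 True
84 True
45 True
5 True
```

The cylinder lies home at about y +4, z 66, level. Next I'll push the handle.

```bash
cat > push.py <<'E'
from fit import *
def K(a,r=.095): n=np.radians(a);return P(.2145+r*np.cos(n)-.009*np.sin(n)-.011,.058+r*np.sin(n)+.009*np.cos(n))
def ang():
    t=np.array(ctrl.read_state()["tcp_pos"]);v=np.array([(t-C)@yf+.011-.2145,t[2]-.058])
    return np.degrees(np.arctan2(v[1],v[0])-np.arctan2(.009,.095))
E
python3 - <<'E'
from push import *
ctrl.servo_line(K(104),rate=.25)
for a,rate,f in((82,.05,15),(65,.09,15),(48,.09,15),(38,.05,12),(28,.04,11),(18,.03,11),(8,.03,11),(-4,.03,11)):
    h=ctrl.servo_line(K(a),rate=rate,f_stop=f);st=ctrl.read_state()
    print(a,h,ang().round(1),np.round(st["ft_force"],1),st["clock"])
    if h and ang()<30: break
    if st["clock"]>49: break
E
```

```text
82 False 82.0 [ 0.5  0.3 -0.2] 42.325
65 False 64.9 [-0.2  0.6  0.4] 42.7917
48 False 47.8 [-0.3 -0.2  0.1] 43.2583
38 False 37.9 [ 0.6 -0.3  0.3] 43.7417
28 False 28.0 [-0.3  0.2  4.3] 44.3083
18 False 18.0 [-0.7  2.3  4.8] 45.0167
8 False 7.8 [-0.8 -0.8 -0. ] 45.725
-4 True 2.8 [-1.8 -2.3 13.1] 46.1583
```

```bash
python3 - <<'E'
from push import *
p=np.array(ctrl.read_state()["tcp_pos"])
print(ctrl.servo_line(p-[0,0,.006],rate=.03,f_stop=12),ang(),ctrl.read_state()["ft_force"])
p=np.array(ctrl.read_state()["tcp_pos"])
ctrl.servo_line(p+[0,0,.10],rate=.2);look()
S=ctrl.camera("side");print([(np.round(r["at"],1),plane(*ray(S,r["at"]))) for r in ctrl.tip_of(S,"pad_open")[:1]])
g=cv2.cvtColor(S["frame"],cv2.COLOR_BGR2GRAY)
for a in(-5,0,5,10,15,25,35): n=np.radians(a);print(a,[int(g[tuple(np.round(proj(S,P(.2145+l*np.cos(n),.058+l*np.sin(n)))).astype(int)[::-1])]) for l in(.06,.08,.1,.11)])
print(ctrl.read_state()["clock"])
E
```

```text
True 1.8165328837415213 [-5.8376 -4.3509 22.3908]
setting_cylinder s [282.3 229.4] 0.67 yz [66.5 74.9]
setting_cylinder t [244.4 225.3] 0.84 yz [65.  43.3]
cylinder_mid s [271.8 220.1] 0.87 yz [ 8.6 75. ]
cylinder_mid t [269.9 211.6] 0.91 yz [ 3.1 79.7]
[(array([286.4, 243.3]), array([89.3, 52.3]))]
-5 [109, 93, 84, 100]
0 [78, 37, 7, 41]
5 [20, 73, 21, 24]
10 [16, 17, 20, 9]
15 [14, 74, 101, 105]
25 [89, 104, 46, 105]
35 [100, 111, 67, 68]
47.4417
```

```bash
python3 -c "
from cell import ctrl
print(ctrl.finish_job())"
```

```text
the job is handed in; nothing more can be done
None
```

The cylinder lies level in both V rests, the clamp handle was pushed onto its stop (22 N on the tool at most) and stayed down, and I handed the job in at about 47.5 s; the hand-in gave no verdict, the press on the end stop could not be measured, and the cylinder slipped in the first grip, so I regripped it and the fingertips touched a V rest briefly.

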